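# Tip a test cartridge out of its dock and load it in the reader it fits

### The arm

A 6-joint arm with a two-finger parallel gripper is mounted at the origin on the work surface. World frame = base frame: x ahead of the robot, y to its left, z up, the work surface at z = 0. Lengths are in m, angles in degrees, forces in N, time in s.
With the tool pointing down it reaches from about 0.4 to 0.925 m from the base axis. Payload 12.5 kg.
Tool frame: the origin (TCP) lies between the finger pads; the fingertips stand 22 mm ahead of it and the grasp point (between the pads) lies 3 mm ahead of it; z points along the fingers, y is the direction in which the jaws open and shut (so a half turn about z gives the same grasp; the last joint's range is limited). The gripper opens to 95 mm and grips with 3 to 60 N. Pads are 20 mm wide; open, the fingers measure 119 mm over their backs; the gripper's body (75 mm by 180 mm) begins 59 mm behind the grasp point.
Start: joints at [-79.79, 28.126, 89.318, -0, 62.55, -6.05], TCP at [0.175, -0.6, 0.237] pointing down, gripper open.
Joint ranges: [-177.58, 177.58], [-47.91, 125.51], [2.72, 160], [-65.01, 245.01], [3.68, 167.84], [-153.87, 153.87]. Speed limits (degrees/s): [127.2, 127.2, 159.86, 180, 180, 180].

### API

Orientations are given as [roll, pitch, yaw] about the fixed x, y, z axes, in that order (R = Rz(yaw) Ry(pitch) Rx(roll)).
In Python, from plant import arm gives the robot as it stands.
- The arm moves only by the tool servo_tool, never from a script. Its argument "rows" is a list of rows, each a list of 3 entries, a list of its own where there are three numbers: the closure in counts, from 0 (fully open) to 255 (shut), then the shift along the tool's x, y, z in m, then the turn, a rotation vector about the tool's x, y, z in degrees. A call has 1 to 12 rows; each row is the pose to reach, as a shift and turn from the pose commanded when the call began, along the tool's axes at that moment; what a row does not reach only later rows make up. A row lasts 1/8 s, in which the tool goes at most 62.5 mm and 10.7 degrees, less where a joint would pass 70% of its speed; a pose out of reach is approached as far as the arm can. A call with a gripper value outside its range is refused whole. The fingers move at their own pace and stop on an object; "grip_force" is the grip in N (left out, the last holds). Time passes only in rows, so rows that repeat a pose let the fingers close. It gives the time, the measured TCP pose, the force and the opening at its end, in the units of the state.
- arm.sense(): the state, without advancing time (a new reading comes with each control period).
- arm.read_camera(name): name is "scene" or "top"; returns (picture, depth): 384x512x3 uint8, red, green, blue; 384x512 float32, m along the optical axis (not along the pixel's ray), 0 where there is no reading.
- arm.camera_info(name): a dict with "K" (3x3 intrinsics, pixels), "extrinsics" (4x4, takes a point from camera to world coordinates). Camera axes: x right, y up, looking along -z (the intrinsics and any distortion apply to the point x, -y, -z); pixel columns grow to the right and rows downward; lengths in m; the calibration is good to about 2 mm. A picture is of the moment at which its call begins. camera_info takes no time and is no camera call.
- arm.close_job(): hands the job in, once; it reports no verdict.
The state is a dict: "clock": time; "joint_positions": joint angles; "qd": joint speeds; "joint_efforts": joint torques, N m; "position": TCP position; "tool_rot": TCP orientation; "contact_force": force on the tool from outside, world axes, zero at the start; "torque": the same for the moment, N m; "gripper_width": opening from 0.0 (shut) to 1.0 (fully open).
Only numpy, scipy, OpenCV 4.12 (cv2) and the standard library are available. Lean on these libraries where they do the work, as an engineer would, in place of code of your own. Each camera call takes 0.05 s, during which the arm holds its last target.

### The job

Press the tab of the dock all the way down so that the far end of the test cartridge tips up, take the cartridge out by that raised tongue and lay it flat on a free piece of the desk. Then take it again by its grip block and slide its tongue all the way into the mouth of the taller of the two readers, until the block meets the reader's front, and let go. Do not disturb the tape roll, mouse, carton or pen cup.

Things in the scene. Friction and masses are not known exactly. Their poses are not given: they have to be found in the camera images.
- cradle (a joint): hinge of the tip-up cradle in the dock. 0 = level (as found), grows as the tab is pressed down, to its stop at 0.42 rad; the friction hinge stays where it is left. Pressing takes about 3 N at the tab. The hinge axis is the dock's y axis, 36 mm above the desk and 84 mm ahead (+x of the dock) of the tab point
- dock: fixed white dock, a narrow trough 172 mm long (x), 58 mm wide, 48 mm inside. Origin on the desk on its centre line; x from tab end to tongue end. Hinge at x = -80, z = 36 mm. Walls 71 mm high beside the grip block (x -146 to -80), 46 mm beside and beyond the tongue (to x = +28). The tab sticks out of the open end, x -146 to -180. With the cradle level the cartridge is sunk between the walls
- tab (a point): centre of the top of the grey ribbed press tab, 40 mm wide (y) by 36 mm long (x), at the tab end of the cradle; axes of the cradle (those of the dock when level). It starts 53 mm above the desk and sinks to about 17 mm at the stop, moving on an arc about the hinge
- grip_block (a point): centre of the cartridge's white grip block, 60 mm long (x), 40 wide (y), 36 high (z), underside flush with the tongue's. Cartridge axes: x from block to tongue, z up. Whole cartridge 155 mm long, about 110 g. It starts in the cradle, x along the dock's x, block against the cradle's upright riser; the last 31 mm of the tongue overhang the cradle plate and can be gripped across once tipped up
- tongue (a point): point on the cartridge's flat grey tongue, at half its thickness, 15 mm short of its tip and 110 mm ahead of (13 mm below) the grip_block point. The tongue is 95 mm long, 34 mm wide, 10 mm thick. Cartridge axes; when the cradle is tipped, x rises by the joint angle
- step (a point): point of the cartridge at the middle of its lower face, under the step where the block (40 mm wide) ends and the tongue begins; 30 mm ahead of and 18 mm below the grip_block point. Cartridge axes. At the mouth point when the cartridge is fully home
- tall_reader_mouth (a point): middle of the lower edge of the mouth of the taller reader (fixed white box 120 x 110 x 66 mm high), in its front face (the side of the ledge), 24 mm above the desk. The mouth is 52 mm wide, 15 mm high and 104 mm deep: the tongue fits. Axes: x points level into the mouth; the box reaches from x = 0 to +120 mm of this point, and a fixed grey front ledge, 16 mm high and 110 mm wide, from x = -100 mm to 0
- low_reader_mouth (a point): the same point of the other, low reader (120 x 110 mm, 44 mm high, fixed, with the same ledge); its mouth is only 6 mm high, so the tongue jams against it
- tape: roll of brown tape lying flat, 90 mm diameter, 45 mm high; loose; origin at the middle of its underside; leave alone
- mouse: black computer mouse 108 x 60 x 36 mm, long along its x; loose; origin under its middle; leave alone
- carton: small white carton 48 x 44 x 80 mm high; loose; origin under its middle; leave alone
- pen_cup: white pen cup, 72 mm diameter, 90 mm high, with three pens that rise to 140 mm; loose; origin under its middle; leave alone
Not all that is in view belongs to the job. Leave any red look-alike of the part that bears grip_block alone.

How it is judged (in metres and radians):
On the way, in this order (a step that is already met when the one before it is completed fails the run):
1. the cradle is tipped up by its tab (past 0.32 rad) with the cartridge still in it (value of joint cradle above 0.32 rad and distance between step and dock below 0.105 m), for 0.1 s.
2. the cartridge is lifted out of the dock, held by its tongue (distance between the grasp point and tongue below 0.05 m and contact force between the fingers and cartridge above 1 N and height (world z) of step above 0.06 m), for 0.1 s.
3. the cartridge lies flat on the desk, let go (height (world z) of grip_block below 0.023 m and height (world z) of tongue below 0.01 m and angle between step's own z axis and vertical below 0.08 rad and contact force between the fingers and cartridge below 0.1 N), for 0.2 s.
4. the cartridge is held by its grip block, clear of the desk (distance between the grasp point and grip_block below 0.04 m and contact force between the fingers and cartridge above 1 N and height (world z) of grip_block above 0.03 m), for 0.2 s.
5. the tongue is all the way in the taller reader's mouth (x of step in the frame of tall_reader_mouth above -0.01 m and distance between step and tall_reader_mouth below 0.02 m), for 0.2 s.
At the end, for the whole second after the job is handed in: The cartridge rests released and still with its tongue in the taller reader's mouth, its step within 10 mm of the reader's front (20 mm in all directions together) and its length within 0.15 rad of the mouth's direction and of level. The cradle may stay tipped (all of step 5 and angle between the x axis of step and the x axis of tall_reader_mouth, either way round below 0.15 rad and angle between step's own z axis and vertical below 0.15 rad and contact force between the fingers and cartridge below 0.1 N and linear speed of cartridge below 0.02 m/s); the robot touches nothing.
It fails at once if a bystander is shifted by more than 25 mm or tipped over (distance of any of tape, mouse, carton, pen_cup from where it was at the start of the episode above 0.025 m or angle between any of carton, pen_cup's own z axis and vertical above 0.5 rad).
It also fails if it takes over 67 s, if anything falls off the work surface, if the arm or the gripper's body presses on something with over 40 N, if the wrist force passes 120 N, or if a joint passes its speed limit or range.

## Working session

There is one attempt and no reset: what is moved stays moved. The work goes in short steps, Python scripts to look and compute and a tool call to move; the robot and the scene stay as the last step left them, time stands still between calls to the robot, and variables do not carry over. Pictures are saved under pics/ and viewed, and the job is handed in when it is done.

Besides the shell and the picture viewer there is one more tool, called after "Emit:" in YAML: its name, and indented under it one key for each argument. servo_tool: Moves the arm, as the interface text tells. Its arguments: {"type":"object","properties":{"rows":{"type":"array","items":{"type":"array"}},"grip_force":{"type":"number"}},"required":["rows"]}

```bash
ls; mkdir -p pics; python3 - <<'E'
from plant import arm
import cv2,numpy as np
s=arm.sense(); print(s)
for n in ("scene","top"):
    p,d=arm.read_camera(n); i=arm.camera_info(n)
    cv2.imwrite(f"pics/{n}0.png",p[:,:,::-1]); np.savez(f"{n}0.npz",p=p,d=d,K=i["K"],E=i["extrinsics"])
    print(n,i)
E
```

```text
pics
{'clock': 0.0, 'joint_positions': array([-7.97886832e+01,  2.81662621e+01,  8.93511646e+01, -1.44075761e-03,
        6.25499182e+01, -6.04885163e+00]), 'qd': array([ 0.01123705,  0.00420691,  0.04942848, -0.01742225, -0.03674454,
       -0.05576687]), 'joint_efforts': array([ 4.65129269e-03, -6.12628698e+01, -2.58183360e+01,  6.94482308e-02,
        4.81971412e-02, -1.26205978e-04]), 'position': array([ 0.17499161, -0.59976277,  0.23603256]), 'tool_rot': array([-1.79932895e+02, -5.82592017e-03,  1.62608300e+01]), 'contact_force': array([0.11785126, 0.08636898, 0.78405092]), 'torque': array([ 0.03223449,  0.02683782, -0.00094   ]), 'gripper_width': 1.0032145631740157}
scene {'K': array([[418.17454862,   0.        , 262.14047527],
       [  0.        , 418.17454862, 185.15240726],
       [  0.        ,   0.        ,   1.        ]]), 'extrinsics': array([[-0.50614086, -0.61782447,  0.60175938,  1.16578617],
       [ 0.86225108, -0.34747871,  0.36848557,  0.35125275],
       [-0.01856082,  0.70537328,  0.70859299,  0.76170641],
       [ 0.        ,  0.        ,  0.        ,  1.        ]])}
top {'K': array([[379.23246872,   0.        , 260.09349502],
       [  0.        , 379.23246872, 193.56961096],
       [  0.        ,   0.        ,   1.        ]]), 'extrinsics': array([[-0.01191509,  0.98310846, -0.18263569,  0.40758954],
       [-0.9998916 , -0.01013422,  0.01068116, -0.01373685],
       [ 0.00864987,  0.18274316,  0.98312264,  1.01642585],
       [ 0.        ,  0.        ,  0.        ,  1.        ]])}
```

View pics/scene0.png

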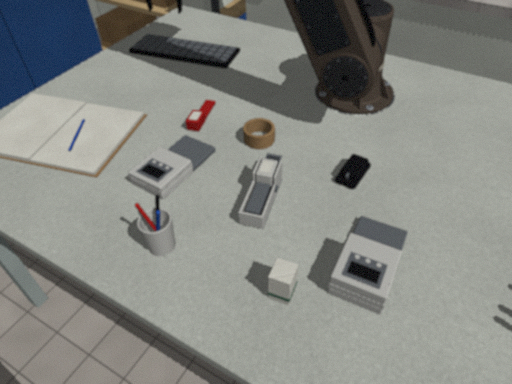

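View pics/top0.png

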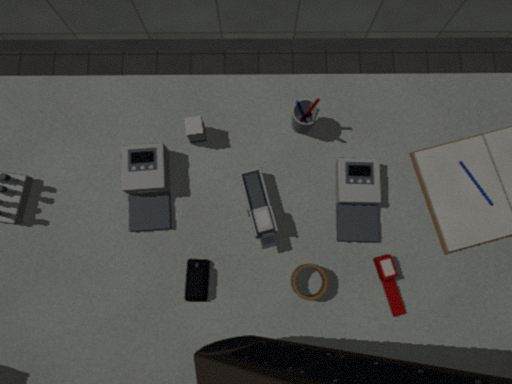

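The scene view shows the dock near (262,190) with its tab towards the robot, and two readers near (372,262) and (172,165). In the top view the dock is at (258,208) and the readers at (145,185) and (358,198). Next I'll measure these from depth.

```bash
cat > h.py <<'E'
import numpy as np,cv2
def load(n,k=0):
    z=np.load(f"{n}{k}.npz"); return z["p"],z["d"],z["K"],z["E"]
def cloud(d,K,E):
    v,u=np.mgrid[0:d.shape[0],0:d.shape[1]]
    x=(u-K[0,2])/K[0,0]*d; y=(v-K[1,2])/K[1,1]*d
    P=np.stack([x,-y,-d,np.ones_like(d)],-1)@E.T
    return P[...,:3]
def ray(uv,z,K,E):
    uv=np.atleast_2d(uv).astype(float)
    r=np.c_[(uv[:,0]-K[0,2])/K[0,0],-(uv[:,1]-K[1,2])/K[1,1],-np.ones(len(uv))]@E[:3,:3].T
    o=E[:3,3]; return o+r*((z-o[2])/r[:,2])[:,None]
def proj(P,K,E):
    P=np.atleast_2d(P); c=(P-E[:3,3])@E[:3,:3]
    return np.c_[K[0,0]*c[:,0]/-c[:,2]+K[0,2],-K[1,1]*c[:,1]/-c[:,2]+K[1,2]]
E
python3 - <<'E'
from h import *
for n in("top","scene"):
    p,d,K,E=load(n); P=cloud(d,K,E)
    np.set_printoptions(precision=3,suppress=True)
    boxes=dict(top=dict(L=(118,140,172,235),R=(333,155,384,245),dock=(238,165,285,250)),scene=dict(L=(325,215,410,310),R=(125,135,218,197),dock=(235,148,290,230)))[n]
    for k,(a,b,c,e) in boxes.items():
        q=P[b:e,a:c].reshape(-1,3); h=np.histogram(q[:,2],bins=np.arange(-.01,.1,.005))
        print(n,k,[(round(float(y),3),int(x)) for x,y in zip(*h) if x>8])
    img=p[:,:,::-1]
    for k,(a,b,c,e) in boxes.items():
        cv2.imwrite(f"pics/{n}_{k}.png",cv2.resize(img[b-8:e+8,a-8:c+8],None,fx=6,fy=6,interpolation=cv2.INTER_CUBIC))
E
```

```text
top L [(-0.005, 416), (0.0, 802), (0.005, 54), (0.01, 334), (0.015, 1225), (0.02, 117), (0.025, 29), (0.03, 25), (0.035, 39), (0.04, 22), (0.045, 30), (0.05, 42), (0.055, 36), (0.06, 301), (0.065, 1558), (0.07, 86)]
top R [(-0.005, 421), (0.0, 552), (0.005, 38), (0.01, 424), (0.015, 1155), (0.02, 56), (0.025, 21), (0.03, 36), (0.035, 38), (0.04, 1070), (0.045, 752)]
top dock [(-0.005, 894), (0.0, 1465), (0.005, 91), (0.01, 11), (0.015, 15), (0.02, 20), (0.025, 18), (0.03, 20), (0.035, 39), (0.04, 176), (0.045, 490), (0.05, 190), (0.055, 53), (0.06, 11), (0.065, 70), (0.07, 385), (0.075, 30)]
scene L [(-0.005, 1539), (0.0, 1705), (0.005, 62), (0.01, 278), (0.015, 876), (0.02, 67), (0.025, 78), (0.03, 83), (0.035, 104), (0.04, 61), (0.045, 90), (0.05, 89), (0.055, 77), (0.06, 563), (0.065, 2363)]
scene R [(-0.005, 1057), (0.0, 1856), (0.005, 122), (0.01, 230), (0.015, 702), (0.02, 100), (0.025, 93), (0.03, 88), (0.035, 94), (0.04, 860), (0.045, 534)]
scene dock [(-0.005, 1082), (0.0, 1438), (0.005, 93), (0.01, 56), (0.015, 53), (0.02, 77), (0.025, 78), (0.03, 74), (0.035, 112), (0.04, 246), (0.045, 525), (0.05, 129), (0.055, 67), (0.06, 55), (0.065, 97), (0.07, 304)]
```

```bash
cat > meas.py <<'E'
from h import *
np.set_printoptions(precision=4,suppress=True)
def reg(n,k,box,z0,z1,zz,lab):
    p,d,K,E=load(n,k); P=cloud(d,K,E); a,b,c,e=box
    m=np.zeros(d.shape,np.uint8); m[b:e,a:c]=((P[b:e,a:c,2]>z0)&(P[b:e,a:c,2]<z1))*1
    m=cv2.morphologyEx(m,cv2.MORPH_OPEN,np.ones((2,2),np.uint8))
    cs,_=cv2.findContours(m,cv2.RETR_EXTERNAL,cv2.CHAIN_APPROX_NONE); c=max(cs,key=cv2.contourArea)
    v,u=np.nonzero(m)
    W=ray(np.c_[u,v],zz,K,E)[:,:2]
    r=cv2.minAreaRect((ray(c[:,0],zz,K,E)[:,:2]*1000).astype(np.float32))
    mu=W.mean(0); w,V=np.linalg.eigh(np.cov(W.T)); 
    print(n,lab,"n",len(u),"mean",mu,"rect",r,"pca ang",np.degrees(np.arctan2(V[1,1],V[0,1])))
    return m
E
python3 - <<'E'
from meas import *
for n in("top","scene"):
    B=dict(top=dict(L=(118,140,172,235),R=(333,155,384,245),dock=(238,165,285,250)),scene=dict(L=(325,215,410,310),R=(125,135,218,197),dock=(235,148,290,230)))[n]
    reg(n,0,B["L"],.058,.075,.066,"tall top")
    reg(n,0,B["L"],.008,.022,.016,"tall ledge")
    reg(n,0,B["R"],.036,.05,.044,"low top")
    reg(n,0,B["dock"],.062,.08,.071,"dock high")
    reg(n,0,B["dock"],.035,.08,.046,"dock all")
p,d,K,E=load("top");P=cloud(d,K,E)
for nm,b in dict(tape=(285,258,332,305),mouse=(180,255,215,305),carton=(182,112,210,145),cup=(288,95,325,135),red=(370,250,410,320)).items():
    q=P[b[1]:b[3],b[0]:b[2]].reshape(-1,3);q=q[q[:,2]>.012]
    print(nm,q.min(0),q.max(0))
E
```

```text
top tall top n 1954 mean [0.6553 0.2738] rect ((656.0921630859375, 273.3287658691406), (120.77401733398438, 110.17265319824219), 3.6033997535705566) pca ang -176.5699415404531
top tall ledge n 1599 mean [0.548  0.2665] rect ((547.9518432617188, 266.47418212890625), (102.61863708496094, 110.2652816772461), 3.7758333683013916) pca ang 118.60200920916468
top low top n 1844 mean [ 0.6195 -0.2886] rect ((620.346923828125, -289.0705871582031), (108.34319305419922, 121.52230072021484), 87.10808563232422) pca ang 171.62522642017075
top dock high n 490 mean [ 0.5156 -0.0337] rect ((516.78271484375, -33.514373779296875), (59.85468292236328, 39.87911605834961), 14.29696273803711) pca ang -165.25280342965965
top dock all n 1439 mean [ 0.546  -0.0266] rect ((544.4030151367188, -32.962284088134766), (196.53775024414062, 51.96371841430664), 12.261116981506348) pca ang -165.70494067111883
scene tall top n 2960 mean [0.6669 0.2834] rect ((664.3572998046875, 282.1302185058594), (123.59950256347656, 109.14369201660156), 3.8309903144836426) pca ang -176.80750351999455
scene tall ledge n 1204 mean [0.563
[... 253 characters left out ...]
3.87451934814453), 88.029052734375) pca ang 179.36185636677547
scene dock high n 440 mean [ 0.5258 -0.0231] rect ((523.6832275390625, -23.26540756225586), (74.73807525634766, 59.53508758544922), 13.690040588378906) pca ang -164.67732494250515
scene dock all n 1537 mean [ 0.5592 -0.0163] rect ((554.090087890625, -16.718063354492188), (223.4206085205078, 69.7251968383789), 17.288368225097656) pca ang -164.2920719927358
tape [ 0.3206 -0.1895  0.0125] [ 0.4076 -0.0137  1.0164]
mouse [ 0.3166 -0.0137  0.0121] [0.4227 0.1711 1.0164]
carton [ 0.4076 -0.0137  0.0121] [0.792  0.1691 1.0164]
cup [ 0.4076 -0.1799  0.0122] [ 0.8306 -0.0137  1.0164]
red [ 0.2758 -0.3908  0.012 ] [ 0.4293 -0.0137  1.0164]
```

View pics/top_dock.png

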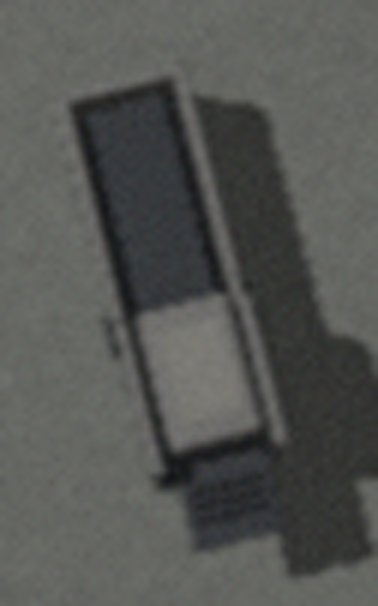

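View pics/scene_dock.png

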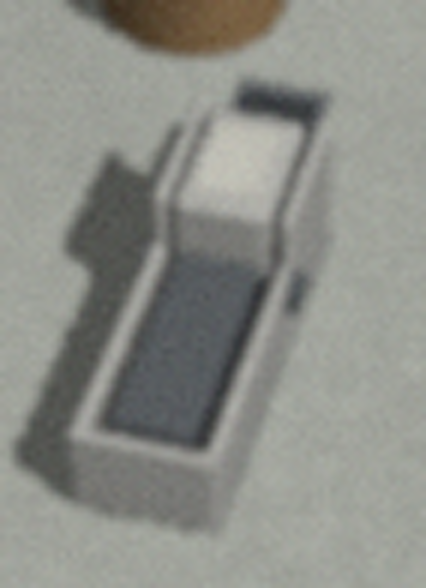

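View pics/top_L.png

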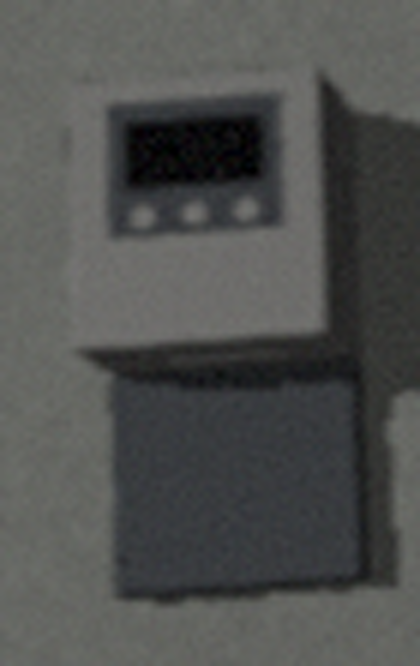

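```bash
python3 - <<'E'
from meas import *
for n in("top","scene"):
    p,d,K,E=load(n);P=cloud(d,K,E)
    m=(d>0)&(abs(P[...,2])<.02)&(abs(P[...,1])<.4)&(P[...,0]>.35)&(P[...,0]<.85)
    q=P[m]; A=np.c_[q[:,:2],np.ones(len(q))]; c=np.linalg.lstsq(A,q[:,2],rcond=None)[0]
    print(n,"plane",c,"median",np.median(q[:,2]))
    B=dict(top=dict(L=(110,130,180,245),R=(325,145,394,255),dock=(238,165,285,250)),scene=dict(L=(320,205,420,315),R=(120,130,225,200),dock=(235,148,290,230)))[n]
    for k,z0 in(("L",.06),("R",.038),("dock",.064)):
        a,b,cc,e=B[k]; q=P[b:e,a:cc].reshape(-1,3); q=q[(q[:,2]>z0)&(q[:,2]<.08)]
        r=cv2.minAreaRect((q[:,:2]*1000).astype(np.float32)); print(k,r,q.mean(0))
    # tape, carton, etc
    B2=dict(top=dict(tape=(285,258,332,300),mouse=(180,255,215,305),carton=(182,112,210,147),cup=(288,95,325,135)),scene=dict(tape=(238,113,280,152),mouse=(328,150,375,192),carton=(262,255,305,305),cup=(130,190,180,260)))[n]
    for k,(a,b,cc,e) in B2.items():
        q=P[b:e,a:cc].reshape(-1,3); q=q[(q[:,2]>.012)&(q[:,2]<.2)]; zt=np.percentile(q[:,2],90); t=q[q[:,2]>zt-.012]
        print(k,"range",q.min(0),q.max(0),"top mean",t.mean(0))
E
```

```text
top plane [-0.0024  0.0004  0.0032] median 0.0007626613793025872
L ((659.853515625, 276.6903076171875), (121.57074737548828, 109.81145477294922), 3.282867193222046) [0.6578 0.2764 0.0669]
R ((623.566650390625, -286.5291748046875), (110.24104309082031, 120.18766021728516), 88.14039611816406) [ 0.6223 -0.286   0.0445]
dock ((516.2562866210938, -31.402503967285156), (65.81822204589844, 57.81462478637695), 13.55622673034668) [ 0.5181 -0.0312  0.0721]
tape range [ 0.3206 -0.1895  0.0125] [ 0.4063 -0.1017  0.0495] top mean [ 0.3628 -0.147   0.0446]
mouse range [0.3166 0.1098 0.0121] [0.4227 0.1711 0.042 ] top mean [0.3666 0.1395 0.0349]
carton range [0.7378 0.1212 0.0121] [0.792  0.1691 0.0855] top mean [0.763  0.146  0.0804]
cup range [ 0.7597 -0.1799  0.0122] [ 0.8306 -0.1105  0.142 ] top mean [ 0.795  -0.1462  0.1256]
scene plane [-0.0041 -0.0016  0.0039] median 0.0003151022750632615
L ((660.2985229492188, 279.2967224121094), (122.1641616821289, 109.7684097290039), 3.798866033554077) [0.6652 0.2808 0.0661]
R ((626.0457153320312, -284.21612548828125), (111.63155364990234, 121.8056640625), 88.70726013183594) [ 0.6295 -0.2808  0.0444]
dock ((518.4110107421875, -29.26178741455078), (68.72579956054688, 58.82102584838867), 14.707808494567871) [ 0.5233 -0.0274  0.0712]
tape range [ 0.3191 -0.1886  0.012 ] [ 0.4115 -0.0992  0.0484] top mean [ 0.368  -0.1426  0.0421]
mouse range [0.3227 0.1112 0.0123] [0.4252 0.1731 0.0401] top mean [0.3744 0.1446 0.0342]
carton range [0.7386 0.1239 0.0121] [0.7932 0.174  0.0839] top mean [0.7684 0.15   0.0792]
cup range [ 0.6594 -0.2786  0.012 ] [ 0.8331 -0.1067  0.1409] top mean [ 0.7958 -0.1438  0.123 ]
```

```bash
python3 - <<'E'
from meas import *
def fit(n,box,z0,z1,lab):
    p,d,K,E=load(n);P=cloud(d,K,E);a,b,c,e=box
    q=P[b:e,a:c].reshape(-1,3);q=q[(q[:,2]>z0)&(q[:,2]<z1)]
    r=cv2.minAreaRect((q[:,:2]*1000).astype(np.float32));print(n,lab,r,len(q))
for n,b in (("top",(238,165,285,250)),("scene",(235,148,290,230))):
    fit(n,b,.035,.09,"dock incl tab"); fit(n,b,.064,.09,"high")
# overlay with hypothesised poses
yaw=np.radians(14.3);o=np.array([.5173,-.0303])+.113*np.array([np.cos(yaw),np.sin(yaw)])
def W(x,y,z): return [o[0]+x*np.cos(yaw)-y*np.sin(yaw),o[1]+x*np.sin(yaw)+y*np.cos(yaw),z]
print("origin",o)
ya=np.radians(3.6);m=np.array([.660,.278])-.06*np.array([np.cos(ya),np.sin(ya)])
def M(x,y,z): return [m[0]+x*np.cos(ya)-y*np.sin(ya),m[1]+x*np.sin(ya)+y*np.cos(ya),z]
print("mouth",m)
polys=[[W(-.146,-.029,.071),W(-.08,-.029,.071),W(-.08,.029,.071),W(-.146,.029,.071)],
 [W(-.08,-.029,.046),W(.028,-.029,.046),W(.028,.029,.046),W(-.08,.029,.046)],
 [W(-.182,-.02,.053),W(-.146,-.02,.053),W(-.146,.02,.053),W(-.182,.02,.053)],
 [M(0,-.055,.066),M(.12,-.055,.066),M(.12,.055,.066),M(0,.055,.066)],
 [M(-.1,-.055,.016),M(0,-.055,.016),M(0,.055,.016),M(-.1,.055,.016)],
 [M(0,-.026,.024),M(0,.026,.024),M(0,.026,.039),M(0,-.026,.039)]]
for n,cd,cl in(("top",(230,160,290,255),(110,135,185,240)),("scene",(230,143,295,235),(320,210,415,315))):
    p,d,K,E=load(n); s=6
    for nm,(a,b,c,e) in(("d",cd),("l",cl)):
        im=cv2.resize(p[b:e,a:c,::-1].copy(),None,fx=s,fy=s,interpolation=cv2.INTER_CUBIC); im=cv2.convertScaleAbs(im,alpha=1.5)
        for Q in polys:
            uv=((proj(np.array(Q),K,E)-[a,b]+.5)*s).astype(np.int32)
            cv2.polylines(im,[uv],True,(0,255,0),1)
        cv2.imwrite(f"pics/ov_{n}_{nm}.png",im)
a=cv2.imread("pics/ov_top_d.png");b=cv2.imread("pics/ov_scene_d.png");h=max(a.shape[0],b.shape[0])
f=lambda x:cv2.copyMakeBorder(x,0,h-x.shape[0],0,0,cv2.BORDER_CONSTANT)
cv2.imwrite("pics/ovd.png",np.hstack([f(a),f(b)]))
a=cv2.imread("pics/ov_top_l.png");b=cv2.imread("pics/ov_scene_l.png");h=max(a.shape[0],b.shape[0])
o=np.hstack([f(a),f(b)]);cv2.imwrite("pics/ovl.png",cv2.resize(o,None,fx=.75,fy=.75))
E
```

```text
top dock incl tab ((551.5026245117188, -22.654155731201172), (208.63246154785156, 65.52310943603516), 14.972563743591309) 1444
top high ((516.2562866210938, -31.402503967285156), (65.81822204589844, 57.81462478637695), 13.55622673034668) 488
scene dock incl tab ((551.21875, -21.072784423828125), (211.9484405517578, 66.43130493164062), 12.994141578674316) 1542
scene high ((518.4110107421875, -29.26178741455078), (68.72579956054688, 58.82102584838867), 14.707808494567871) 417
origin [ 0.6268 -0.0024]
mouth [0.6001 0.2742]
```

View pics/ovd.png

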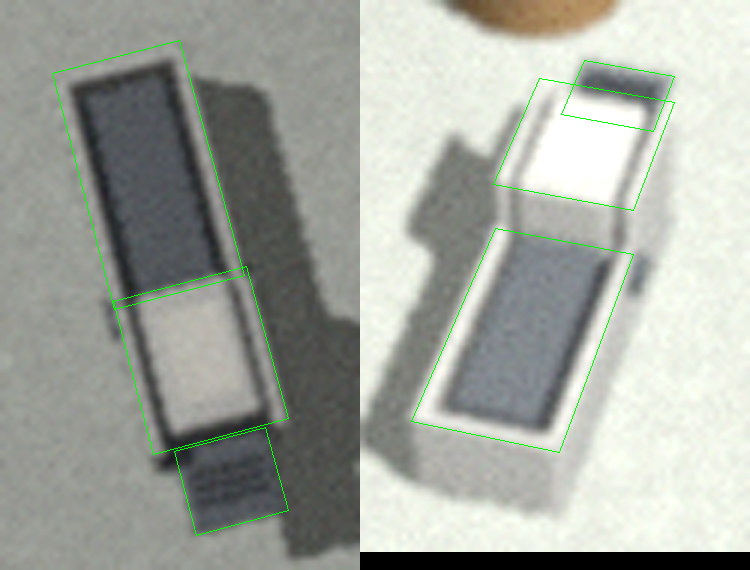

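View pics/ovl.png

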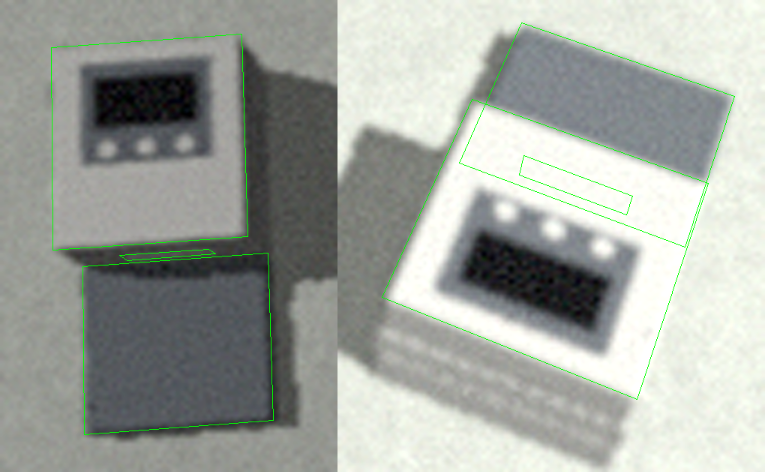

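The dock and tall-reader outlines line up with both images. Dock: origin (0.627, -0.002), yaw 14.3°. Tall reader: mouth (0.600, 0.274), yaw 3.6°. Next I'll work out the move.

```bash
cat > go.py <<'E'
import numpy as np,json,os
from scipy.spatial.transform import Rotation as R
F="cmd.json"
def cur():
    if not os.path.exists(F): return np.array([.175,-.6,.237]),R.from_euler("xyz",[180,0,16.26],degrees=True)
    j=json.load(open(F)); return np.array(j["p"]),R.from_quat(j["q"])
def plan(p,rpy):
    p0,r0=cur(); r=rpy if isinstance(rpy,R) else R.from_euler("xyz",rpy,degrees=True)
    s=r0.inv().apply(np.array(p)-p0); t=(r0.inv()*r).as_rotvec(degrees=True)
    print("shift",s.round(4),"turn",t.round(2),"len",np.linalg.norm(s).round(3),"rows",max(np.linalg.norm(s)/.0625,np.linalg.norm(t)/10.7).round(1))
def done(s,t):
    p0,r0=cur(); p=p0+r0.apply(s); r=r0*R.from_rotvec(t,degrees=True)
    json.dump(dict(p=p.tolist(),q=r.as_quat().tolist()),open(F,"w")); return p,r
yaw=np.radians(14.3);o=np.array([.6268,-.0024])
def W(x,y,z): return np.array([o[0]+x*np.cos(yaw)-y*np.sin(yaw),o[1]+x*np.sin(yaw)+y*np.cos(yaw),z])
ya=np.radians(3.6);m=np.array([.6001,.2742])
def M(x,y,z): return np.array([m[0]+x*np.cos(ya)-y*np.sin(ya),m[1]+x*np.sin(ya)+y*np.cos(ya),z])
def snap(k,names=("scene","top")):
    from plant import arm; import cv2
    for n in names:
        p,d=arm.read_camera(n); i=arm.camera_info(n)
        cv2.imwrite(f"pics/{n}{k}.png",p[:,:,::-1]); np.savez(f"{n}{k}.npz",p=p,d=d,K=i["K"],E=i["extrinsics"])
E
python3 -c "
from go import *
print(W(-.169,0,0)); plan(W(-.169,0,.105),[180,0,14.3])"
```

```text
[ 0.46303634 -0.04414283  0.        ]
shift [ 0.4322 -0.453   0.132 ] turn [ 0.   -0.    1.96] len 0.64 rows 10.2
```

Emit:
servo_tool:
  rows:
    - [255,[0.432,-0.453,0.132],[0,0,2]]
    - [255,[0.432,-0.453,0.132],[0,0,2]]
    - [255,[0.432,-0.453,0.132],[0,0,2]]
    - [255,[0.432,-0.453,0.132],[0,0,2]]
    - [255,[0.432,-0.453,0.132],[0,0,2]]
    - [255,[0.432,-0.453,0.132],[0,0,2]]
    - [255,[0.432,-0.453,0.132],[0,0,2]]
    - [255,[0.432,-0.453,0.132],[0,0,2]]
    - [255,[0.432,-0.453,0.132],[0,0,2]]
    - [255,[0.432,-0.453,0.132],[0,0,2]]
    - [255,[0.432,-0.453,0.132],[0,0,2]]
    - [255,[0.432,-0.453,0.132],[0,0,2]]
  grip_force: 40

```text
clock: 1.6
position: [0.4629, -0.0437, 0.1043]
tool_rot: [-180.0, 0.0, 14.4]
contact_force: [-0.3, -0.3, 0.0]
gripper_width: 0.003
```

Emit:
servo_tool:
  rows:
    - [255,[0,0,0.025],[0,0,0]]
    - [255,[0,0,0.03],[0,0,0]]
    - [255,[0,0,0.036],[0,0,0]]
    - [255,[0,0,0.042],[0,0,0]]
    - [255,[0,0,0.048],[0,0,0]]
    - [255,[0,0,0.054],[0,0,0]]
    - [255,[0,0,0.058],[0,0,0]]
    - [255,[0,0,0.06],[0,0,0]]
    - [255,[0,0,0.06],[0,0,0]]

```text
clock: 2.72
position: [0.4629, -0.0441, 0.0445]
tool_rot: [-180.0, 0.0, 14.3]
contact_force: [0.6, -0.0, 0.7]
gripper_width: 0.004
```

```bash
python3 -c "
from go import *
done([.432,-.453,.132],[0,0,2]);print(done([0,0,.06],[0,0,0])[0]); snap(1)
from plant import arm;s=arm.sense();print(s['position'],s['contact_force'])
import cv2
a=cv2.resize(cv2.imread('pics/scene1.png')[120:245,215:310],None,fx=4,fy=4);b=cv2.resize(cv2.imread('pics/top1.png')[150:270,220:310],None,fx=4,fy=4)
h=500;b=cv2.copyMakeBorder(b,0,h-b.shape[0],0,0,cv2.BORDER_CONSTANT);cv2.imwrite('pics/c1.png',cv2.hconcat([a,b]))"
```

```text
[ 0.46288199 -0.04416103  0.045     ]
[ 0.46276637 -0.04404505  0.04457781] [-0.43451614  0.03232384 -0.15938955]
```

View pics/c1.png

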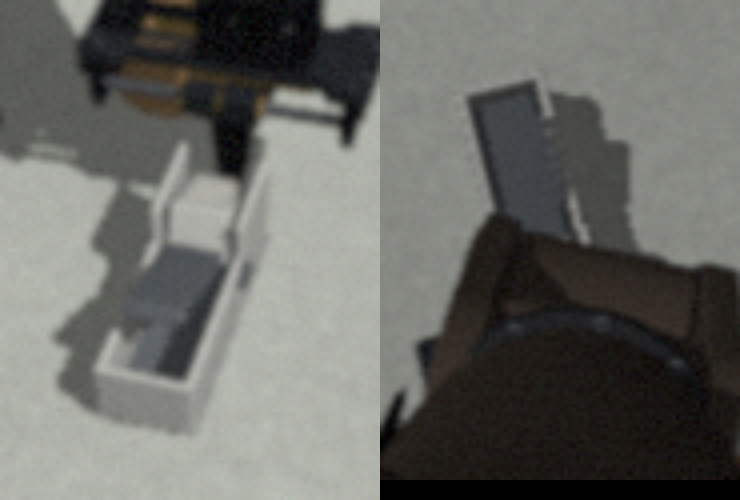

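The cradle is tipping: the tongue is raised at about (165,275) in the left crop. I'll press on to the stop.

Emit:
servo_tool:
  rows:
    - [255,[0,0,0.002],[0,0,0]]
    - [255,[0,0,0.004],[0,0,0]]
    - [255,[0,0,0.0055],[0,0,0]]
    - [255,[0,0,0.0055],[0,0,0]]

```text
clock: 3.32
position: [0.4634, -0.0441, 0.0409]
tool_rot: [179.9, -0.1, 14.3]
contact_force: [-5.4, 2.2, 36.4]
gripper_width: 0.007
```

Emit:
servo_tool:
  rows:
    - [255,[0,0,-0.03],[0,0,0]]
    - [0,[-0.01,0,-0.09],[0,0,0]]
    - [0,[-0.03,0,-0.15],[0,0,0]]
    - [0,[-0.06,0,-0.18],[0,0,0]]
    - [0,[-0.06,0,-0.18],[0,0,0]]

```text
clock: 3.95
position: [0.4041, -0.0592, 0.2209]
tool_rot: [179.9, -0.2, 14.2]
contact_force: [-1.1, 0.8, 0.5]
gripper_width: 0.369
```

```bash
python3 -c "
from go import *
done([0,0,.0055],[0,0,0]);print(done([-.06,0,-.18],[0,0,0])[0]); snap(2)
from plant import arm;s=arm.sense();print(s['clock'],s['position'],s['contact_force'])
import cv2
a=cv2.resize(cv2.imread('pics/scene2.png')[120:245,215:310],None,fx=4,fy=4);b=cv2.resize(cv2.imread('pics/top2.png')[150:270,220:310],None,fx=4,fy=4)
h=500;b=cv2.copyMakeBorder(b,0,h-b.shape[0],0,0,cv2.BORDER_CONSTANT);cv2.imwrite('pics/c2.png',cv2.hconcat([a,b]))
from h import *
np.set_printoptions(precision=4,suppress=True)
for n in ('scene','top'):
    p,d,K,E=load(n,2);P=cloud(d,K,E).reshape(-1,3)
    q=P-[o[0],o[1],0]; x=q[:,0]*np.cos(yaw)+q[:,1]*np.sin(yaw); y=-q[:,0]*np.sin(yaw)+q[:,1]*np.cos(yaw); z=q[:,2]
    for x0 in np.arange(-.15,.04,.01):
        k=(abs(y)<.012)&(abs(x-x0)<.005)&(z>.0)&(z<.11); 
        if k.sum()>3: print(n,round(x0,3),k.sum(),np.median(z[k]),z[k].max())
    k=(x>-.065)&(x<.012)&(abs(y)<.03)&(z>.055)&(z<.1); print('y range',np.percentile(y[k],[2,50,98]),'xmax',np.percentile(x[k],98))
"
```

```text
[ 0.40473071 -0.05894038  0.2195    ]
4.05 [ 0.40493857 -0.0589891   0.21884142] [ 0.33730597  0.56772151 -0.9180533 ]
scene -0.15 4 0.045584251616403226 0.047286426336670906
scene -0.14 11 0.05068696840526987 0.0534794571051298
scene -0.13 14 0.05514113422713418 0.057115938872830285
scene -0.12 15 0.05968430293218929 0.0616294767942982
scene -0.11 18 0.06362211946980617 0.0666869779817858
scene -0.1 30 0.06692802608324933 0.0690623973929928
scene -0.09 97 0.05570854258503777 0.07062493271000858
scene -0.08 31 0.04724883495595733 0.05068829664782459
scene -0.07 30 0.028468398302753384 0.054354691637981234
scene -0.06 37 0.005743100924968103 0.06008203558763536
scene -0.05 47 0.005793400573455565 0.06439571239079978
scene -0.04 48 0.0053713178454780075 0.06911459905205175
scene -0.03 50 0.005676997502254033 0.07195331618253009
scene -0.02 53 0.00525356187434689 0.07840676407818914
scene -0.01 29 0.07893485525316679 0.0824082302765452
scene 0.0 41 0.0828506342356986 0.08617803269170321
scene 0.01 11 0.07899339613573864 0.08344909839440662
scene 0.02 22 0.03395277346675907 0.04803671800
[... 384 characters left out ...]
79054
top -0.1 39 0.06776719482181259 0.07035926894861622
top -0.09 24 0.05678574518827589 0.06746497834820153
top -0.08 39 0.04923583564615297 0.05261502424515685
top -0.07 38 0.05273290725234703 0.05655354979666494
top -0.06 37 0.056779297220052705 0.0640752063075789
top -0.05 40 0.061357618303441164 0.06684108453344684
top -0.04 38 0.06714435298502364 0.07354930704133278
top -0.03 39 0.07092162653405809 0.07582941482181249
top -0.02 41 0.07521957178400962 0.07971056903833307
top -0.01 40 0.08035864464385101 0.08440791775032574
top 0.0 31 0.08321231087635284 0.08860951683499607
top 0.02 42 0.039125888977690926 0.04945600734419753
y range [-0.0178 -0.0011  0.0152] xmax 0.0018548245196658483
```

View pics/c2.png

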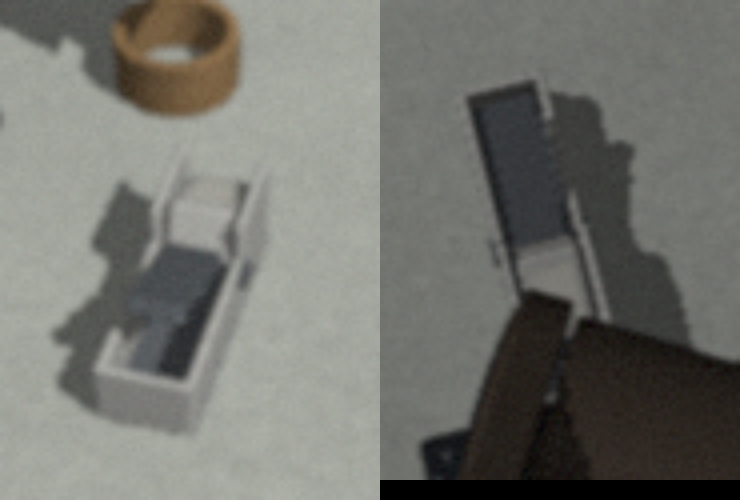

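```bash
python3 -c "
from go import *
c=np.array([-.008,.075]);z=np.array([.408,-.913])
for b in (.07,.018):
    q=c-b*z; plan(W(q[0],0,q[1]),[180,-24,14.3]); print(W(q[0],0,q[1]))
    if b==.07: print(R.from_euler('xyz',[180,-24,14.3],degrees=True).as_matrix())
"
```

```text
shift [ 1.926e-01 -1.000e-04  8.060e-02] turn [ 1.0e-02  2.4e+01 -4.0e-02] len 0.209 rows 3.3
[ 0.59137278 -0.01143028  0.13891   ]
[[ 8.85239920e-01  2.46999013e-01  3.94134206e-01]
 [ 2.25644826e-01 -9.69015731e-01  1.00463549e-01]
 [ 4.06736643e-01  1.04083409e-16 -9.13545458e-01]]
shift [ 2.138e-01 -1.000e-04  1.281e-01] turn [ 1.0e-02  2.4e+01 -4.0e-02] len 0.249 rows 4.0
[ 0.61193142 -0.00618995  0.091434  ]
```

Emit:
servo_tool:
  rows:
    - [0,[0.06,0,0.0],[0,8,0]]
    - [0,[0.12,0,0.02],[0,18,0]]
    - [0,[0.193,0,0.081],[0,24,0]]
    - [0,[0.193,0,0.081],[0,24,0]]
    - [0,[0.2,0,0.096],[0,24,0]]
    - [0,[0.207,0,0.112],[0,24,0]]
    - [0,[0.214,0,0.128],[0,24,0]]
    - [0,[0.214,0,0.128],[0,24,0]]
    - [0,[0.214,0,0.128],[0,24,0]]

```text
clock: 5.18
position: [0.612, -0.0061, 0.0904]
tool_rot: [-180.0, -23.9, 14.3]
contact_force: [-0.1, 0.6, 0.3]
gripper_width: 1.001
```

```bash
python3 -c "
from go import *
print(done([.214,0,.128],[0,24,0])[0]); snap(3,('scene',))
import cv2
a=cv2.resize(cv2.imread('pics/scene3.png')[120:245,205:320],None,fx=5,fy=5);cv2.imwrite('pics/c3.png',a)"
```

```text
[ 0.61213693 -0.00622737  0.0915    ]
```

View pics/c3.png

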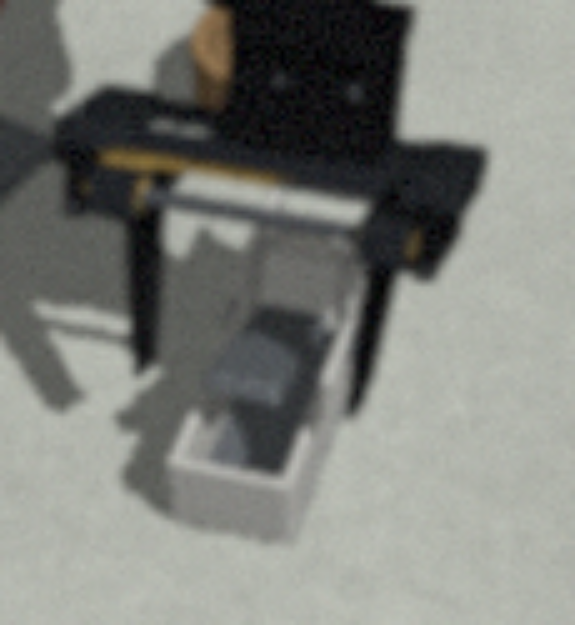

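The open fingers straddle the raised tongue tip at (255,365) in the crop. Closing now.

Emit:
servo_tool:
  rows:
    - [255,[0,0,0],[0,0,0]]
    - [255,[0,0,0],[0,0,0]]
    - [255,[0,0,0],[0,0,0]]
    - [255,[0,0,0],[0,0,0]]
    - [255,[0,0,0],[0,0,0]]
    - [255,[0,0,0],[0,0,0]]
    - [255,[0,0,0],[0,0,0]]
    - [255,[0,0,0],[0,0,0]]
  grip_force: 50

```text
clock: 6.22
position: [0.6121, -0.0062, 0.0911]
tool_rot: [180.0, -24.0, 14.3]
contact_force: [0.3, -0.1, 0.3]
gripper_width: 0.352
```

Emit:
servo_tool:
  rows:
    - [255,[0.004,0,-0.009],[0,0,0]]
    - [255,[0.012,0,-0.027],[0,0,0]]
    - [255,[0.02,0,-0.045],[0,0,0]]
    - [255,[0.029,0,-0.065],[0,0,0]]
    - [255,[0.037,0,-0.083],[0,0,0]]
    - [255,[0.045,0,-0.1],[0,0,0]]
    - [255,[0.045,0,-0.1],[0,0,0]]

```text
clock: 7.1
position: [0.6129, -0.0061, 0.2018]
tool_rot: [179.9, -24.1, 14.3]
contact_force: [0.2, -1.2, -0.7]
gripper_width: 0.355
```

```bash
python3 -c "
from go import *
print(done([.045,0,-.1],[0,0,0])[0]); snap(4)
import cv2
a=cv2.resize(cv2.imread('pics/scene4.png')[90:245,185:340],None,fx=4,fy=4);b=cv2.imread('pics/top4.png')[100:300,180:360]
b=cv2.resize(b,None,fx=2.2,fy=2.2);b=cv2.copyMakeBorder(b,0,620-b.shape[0],0,0,cv2.BORDER_CONSTANT);
x=cv2.hconcat([a,b]);cv2.imwrite('pics/c4.png',cv2.resize(x,None,fx=.78,fy=.78))"
```

```text
[ 0.61255938 -0.00612     0.20115769]
```

View pics/c4.png

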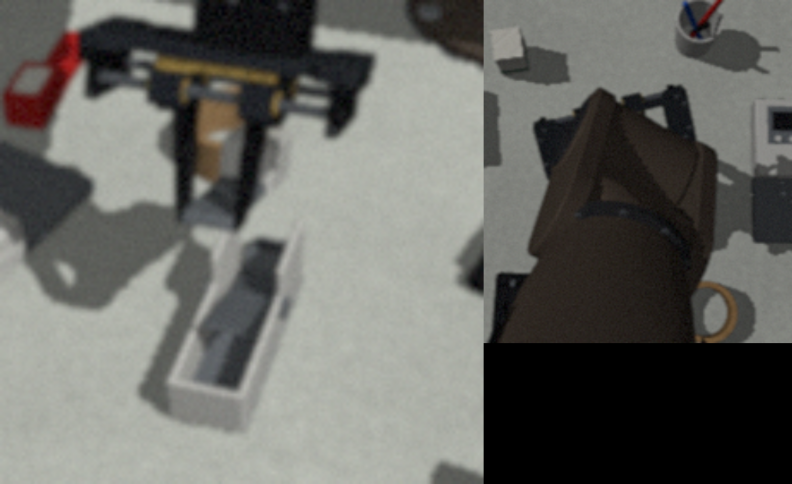

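The scene crop shows the cartridge lifted clear at about (215,200), held by its tongue, with the dock empty and still tipped. Now I'll carry it to the free spot between the dock and the tall reader.

```bash
python3 -c "
from go import *
plan([.600,.120,.110],[180,0,3.6])"
```

```text
shift [-0.0198 -0.1253  0.091 ] turn [ -2.23 -23.93  10.5 ] len 0.156 rows 2.5
```

Emit:
servo_tool:
  rows:
    - [255,[0.0,-0.02,0.0],[-0.6,-6,2.6]]
    - [255,[0.0,-0.05,0.02],[-1.1,-12,5.2]]
    - [255,[-0.01,-0.09,0.045],[-1.7,-18,7.9]]
    - [255,[-0.02,-0.125,0.07],[-2.2,-24,10.5]]
    - [255,[-0.02,-0.125,0.091],[-2.2,-24,10.5]]
    - [255,[-0.02,-0.125,0.091],[-2.2,-24,10.5]]

```text
clock: 7.95
position: [0.5996, 0.1193, 0.1073]
tool_rot: [-180.0, 0.2, 3.7]
contact_force: [-0.4, -0.1, -1.3]
gripper_width: 0.356
```

```bash
python3 -c "
from go import *
p,r=done([-.02,-.125,.091],[-2.2,-24,10.5]);print(p,r.as_euler('xyz',degrees=True)); snap(5)
import cv2
a=cv2.resize(cv2.imread('pics/scene5.png')[90:270,230:400],None,fx=4,fy=4);cv2.imwrite('pics/c5.png',cv2.resize(a,None,fx=.8,fy=.8))"
```

```text
[0.59993371 0.11964509 0.10989033] [-1.79975702e+02  7.20089336e-02  3.61058859e+00]
```

View pics/c5.png

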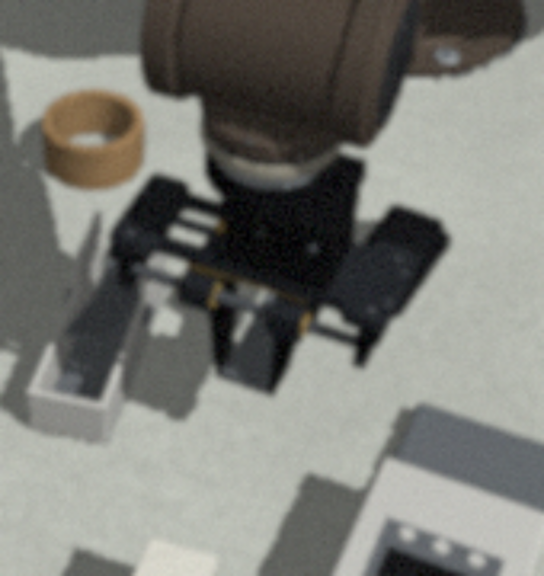

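View pics/top5.png

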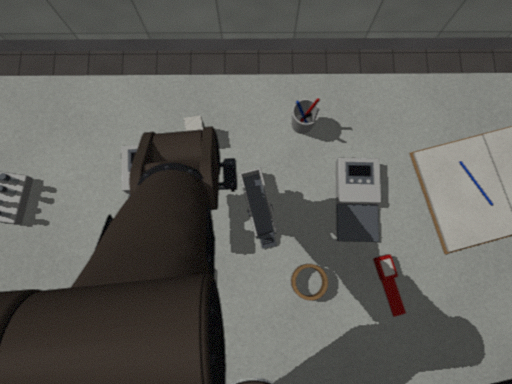

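Emit:
servo_tool:
  rows:
    - [255,[0,0,0.03],[0,0,0]]
    - [255,[0,0,0.05],[0,0,0]]
    - [255,[0,0,0.06],[0,0,0]]
    - [255,[0,0,0.068],[0,0,0]]
    - [255,[0,0,0.074],[0,0,0]]
    - [255,[0,0,0.078],[0,0,0]]
    - [255,[0,0,0.078],[0,0,0]]

```text
clock: 8.93
position: [0.5999, 0.1197, 0.0315]
tool_rot: [-180.0, 0.1, 3.6]
contact_force: [0.2, -0.4, -1.6]
gripper_width: 0.351
```

```bash
python3 -c "
from go import *
p,r=done([0,0,.078],[0,0,0]);print(p,r.as_euler('xyz',degrees=True)); snap(6,('scene',))
from h import *
p,d,K,E=load('scene',6);print(proj([[.49,.113,.036],[.46,.111,.036],[.6,.12,.01],[.52,.115,.036]],K,E))
import cv2
a=cv2.resize(cv2.imread('pics/scene6.png')[120:260,240:390],None,fx=5,fy=5);cv2.imwrite('pics/c6.png',cv2.resize(a,None,fx=.8,fy=.8))"
```

```text
[0.5998338  0.11967193 0.03189039] [-1.79975702e+02  7.20089336e-02  3.61058859e+00]
[[324.35939521 189.95687631]
 [328.69959013 182.04266578]
 [306.17828843 228.92832742]
 [319.85443279 198.17153527]]
```

View pics/c6.png

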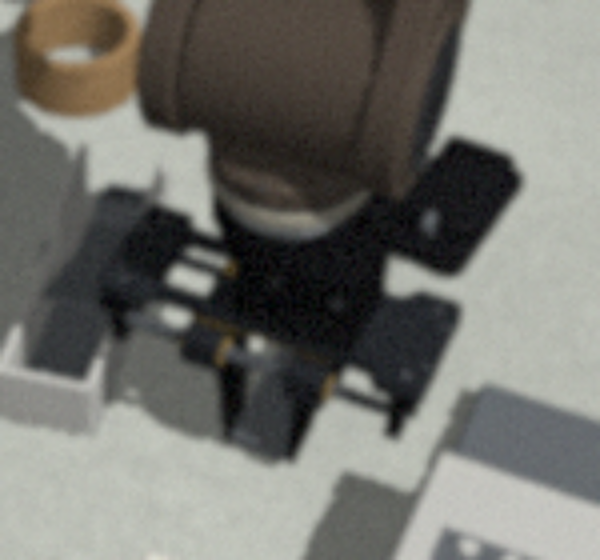

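Emit:
servo_tool:
  rows:
    - [255,[0,0,0.003],[0,0,0]]
    - [255,[0,0,0.006],[0,0,0]]
    - [255,[0,0,0.008],[0,0,0]]
    - [255,[0,0,0.008],[0,0,0]]

```text
clock: 9.48
position: [0.5998, 0.1196, 0.0233]
tool_rot: [-180.0, 0.1, 3.6]
contact_force: [0.7, -0.6, -0.5]
gripper_width: 0.346
```

Emit:
servo_tool:
  rows:
    - [120,[0,0,0],[0,0,0]]
    - [60,[0,0,0],[0,0,0]]
    - [0,[0,0,0],[0,0,0]]
    - [0,[0,0,0],[0,0,0]]
    - [0,[0,0,0],[0,0,0]]
    - [0,[0,0,0],[0,0,0]]
    - [0,[0,0,0],[0,0,0]]
    - [0,[0,0,-0.06],[0,0,0]]
    - [0,[0,0,-0.12],[0,0,0]]
    - [0,[-0.2,0,-0.18],[0,0,0]]
    - [0,[-0.2,0,-0.18],[0,0,0]]
    - [0,[-0.2,0,-0.18],[0,0,0]]

```text
clock: 10.98
position: [0.4188, 0.1081, 0.1981]
tool_rot: [-180.0, 0.1, 3.6]
contact_force: [0.3, 0.3, 0.4]
gripper_width: 0.996
```

```bash
python3 -c "
from go import *
done([0,0,.008],[0,0,0]);p,r=done([-.2,0,-.18],[0,0,0]);print(p,r.as_euler('xyz',degrees=True)); snap(7)"
```

```text
[0.40045126 0.10701777 0.2041416 ] [-1.79975702e+02  7.20089336e-02  3.61058859e+00]
```

View pics/scene7.png

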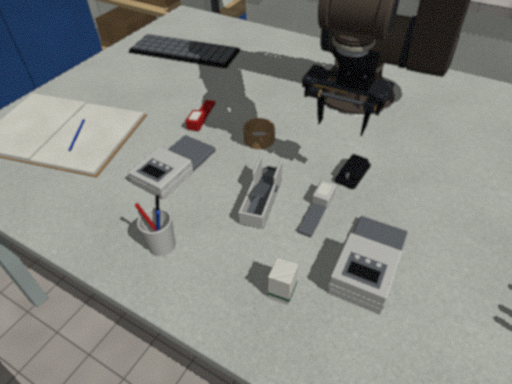

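View pics/top7.png

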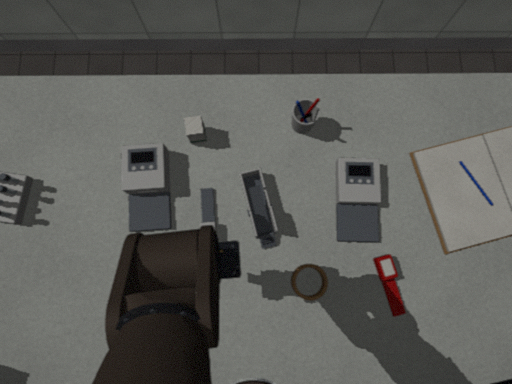

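The cartridge lies flat at scene pixels (318,208), with its block towards the robot at (325,190). Nothing else has moved. Next I'll measure its pose.

```bash
python3 -c "
from meas import *
def f(n,x0,x1,y0,y1,z0,z1,l):
    p,d,K,E=load(n,7);q=cloud(d,K,E).reshape(-1,3)
    q=q[(q[:,0]>x0)&(q[:,0]<x1)&(q[:,1]>y0)&(q[:,1]<y1)&(q[:,2]>z0)&(q[:,2]<z1)]
    r=cv2.minAreaRect((q[:,:2]*1000).astype(np.float32)); print(n,l,len(q),'med z',np.median(q[:,2]),'rect',r)
f('scene',.44,.66,.07,.17,.005,.05,'all'); f('scene',.44,.66,.07,.17,.029,.05,'block top'); f('scene',.53,.66,.07,.17,.006,.016,'tongue')
f('top',.53,.66,.07,.17,.006,.016,'tongue')
"
```

```text
scene all 933 med z 0.011949623205006255 rect ((551.4014892578125, 121.35139465332031), (190.62966918945312, 59.28300094604492), 12.819717407226562)
scene block top 325 med z 0.03599011379609218 rect ((489.00238037109375, 113.30064392089844), (61.615684509277344, 39.853572845458984), 4.427688121795654)
scene tongue 418 med z 0.010075528550901602 rect ((572.32568359375, 118.50218200683594), (83.82840728759766, 34.751407623291016), 3.8775649070739746)
top tongue 387 med z 0.010590562196194364 rect ((593.8397216796875, 119.01190185546875), (126.20018005371094, 36.002471923828125), 2.8283071517944336)
```

```bash
python3 -c "
from go import *
from plant import arm; print(arm.sense()['position'],arm.sense()['tool_rot'])
plan([.488,.1125,.09],[180,0,3.6]);plan([.488,.1125,.025],[180,0,3.6])"
```

```text
[0.41617398 0.10817755 0.19908087] [-1.79980317e+02  9.30948718e-02  3.64939259e+00]
shift [8.79e-02 1.00e-04 1.14e-01] turn [-0.02  0.07  0.01] len 0.144 rows 2.3
shift [8.79e-02 1.00e-04 1.79e-01] turn [-0.02  0.07  0.01] len 0.199 rows 3.2
```

Emit:
servo_tool:
  rows:
    - [0,[0.04,0,0.04],[0,0,0]]
    - [0,[0.072,0,0.08],[0,0,0]]
    - [0,[0.072,0,0.11],[0,0,0]]
    - [0,[0.072,0,0.11],[0,0,0]]
    - [0,[0.072,0,0.11],[0,0,0]]

```text
clock: 11.7
position: [0.4929, 0.1129, 0.0884]
tool_rot: [-180.0, 0.0, 3.6]
contact_force: [-0.2, 0.4, -0.4]
gripper_width: 1.001
```

Emit:
servo_tool:
  rows:
    - [0,[-0.0045,0,0.02],[0,0,0]]
    - [0,[-0.0045,0,0.045],[0,0,0]]
    - [0,[-0.0045,0,0.058],[0,0,0]]
    - [0,[-0.0045,0,0.063],[0,0,0]]
    - [0,[-0.0045,0,0.063],[0,0,0]]
    - [255,[-0.0045,0,0.063],[0,0,0]]
    - [255,[-0.0045,0,0.063],[0,0,0]]
    - [255,[-0.0045,0,0.063],[0,0,0]]
    - [255,[-0.0045,0,0.063],[0,0,0]]
    - [255,[-0.0045,0,0.063],[0,0,0]]
    - [255,[-0.0045,0,0.063],[0,0,0]]
    - [255,[-0.0045,0,0.063],[0,0,0]]
  grip_force: 40

```text
clock: 13.2
position: [0.488, 0.1126, 0.0245]
tool_rot: [-180.0, 0.1, 3.6]
contact_force: [-0.5, 0.1, 0.6]
gripper_width: 0.42
```

```bash
python3 -c "
from go import *
import json
r=R.from_euler('xyz',[180,0.05,3.6],degrees=True)
json.dump(dict(p=[.488,.1126,.0247],q=r.as_quat().tolist()),open('cmd.json','w'))
print(M(-.145,0,0),M(-.03,0,0))
plan(M(-.145,0,.0507),[180,0,3.6])"
```

```text
[0.45538612 0.26509537 0.        ] [0.5701592  0.27231628 0.        ]
shift [-0.023  -0.1542 -0.026 ] turn [-0.    0.05  0.  ] len 0.158 rows 2.5
```

Emit:
servo_tool:
  rows:
    - [255,[0,0,-0.02],[0,0,0]]
    - [255,[0,0,-0.05],[0,0,0]]
    - [255,[-0.008,-0.05,-0.06],[0,0,0]]
    - [255,[-0.016,-0.1,-0.06],[0,0,0]]
    - [255,[-0.023,-0.154,-0.05],[0,0,0]]
    - [255,[-0.023,-0.154,-0.036],[0,0,0]]
    - [255,[-0.023,-0.154,-0.0265],[0,0,0]]
    - [255,[-0.023,-0.154,-0.0265],[0,0,0]]
    - [255,[-0.023,-0.154,-0.0265],[0,0,0]]

```text
clock: 14.32
position: [0.4558, 0.2639, 0.0513]
tool_rot: [-180.0, 0.1, 3.5]
contact_force: [0.5, -0.8, -0.9]
gripper_width: 0.417
```

```bash
python3 -c "
from go import *
p,r=done([-.023,-.154,-.0265],[0,0,0]);print(p); snap(8)
from plant import arm; print(arm.sense()['position'],arm.sense()['tool_rot'],arm.sense()['clock'])
from h import *
np.set_printoptions(precision=4,suppress=True)
for n in ('scene','top'):
    p,d,K,E=load(n,8);P=cloud(d,K,E).reshape(-1,3)
    q=P-[m[0],m[1],0]; x=q[:,0]*np.cos(ya)+q[:,1]*np.sin(ya); y=-q[:,0]*np.sin(ya)+q[:,1]*np.cos(ya); z=q[:,2]
    for x0 in np.arange(-.13,-.005,.01):
        k=(abs(y)<.04)&(abs(x-x0)<.005)&(z>.028)&(z<.06); 
        if k.sum()>3: print(n,round(x0,3),k.sum(),'z',np.median(z[k]),'y',np.percentile(y[k],[3,50,97]))
import cv2
a=cv2.resize(cv2.imread('pics/scene8.png')[140:310,270:420],None,fx=4,fy=4);b=cv2.resize(cv2.imread('pics/top8.png')[130:260,90:220],None,fx=4,fy=4)
b=cv2.copyMakeBorder(b,0,a.shape[0]-b.shape[0],0,0,cv2.BORDER_CONSTANT);cv2.imwrite('pics/c8.png',cv2.resize(cv2.hconcat([a,b]),None,fx=.7,fy=.7))"
```

```text
[0.45539873 0.26485339 0.05122006]
[0.45580403 0.26427157 0.05147337] [-1.79971295e+02  4.15109528e-02  3.54660245e+00] 14.425
scene -0.13 54 z 0.048937336586196256 y [-0.0273  0.0199  0.0264]
scene -0.12 91 z 0.04666603820095039 y [-0.0193 -0.0005  0.0191]
scene -0.11 102 z 0.03892322681334637 y [-0.0165  0.001   0.0162]
scene -0.1 48 z 0.03639476055809954 y [-0.0158  0.0004  0.0156]
scene -0.09 51 z 0.03648893320660018 y [-0.0162 -0.0002  0.015 ]
scene -0.08 55 z 0.03691879526388753 y [-0.0156  0.0002  0.0152]
scene -0.07 53 z 0.03687133515094909 y [-0.0153 -0.0003  0.0154]
scene -0.06 54 z 0.03686981612901252 y [-0.0162  0.0005  0.0154]
scene -0.05 58 z 0.0370615716703383 y [-0.0164 -0.0012  0.016 ]
scene -0.04 59 z 0.03676309688216828 y [-0.0162 -0.0004  0.0149]
scene -0.03 55 z 0.0368638734619714 y [-0.016  -0.0002  0.0152]
scene -0.02 15 z 0.037382813291249706 y [-0.0139 -0.0017  0.0124]
top -0.1 12 z 0.03740646141815007 y [-0.0187 -0.0067  0.0001]
top -0.09 37 z 0.037292960494513916 y [-0.0184 -0.0078  0.0025]
top -0.08 41 z 0.0377297680803228 y [-0.0181 -0.0063  0.0077]
top -0.07 49 z 0.0370083261333779 y [-0.0187 -0.0026  0.0126]
top -0.06 54 z 0.0377066366605181 y [-0.018  -0.0013  0.0146]
top -0.05 53 z 0.03754013291210245 y [-0.0178 -0.0032  0.0146]
top -0.04 54 z 0.037132747033281344 y [-0.0178 -0.0034  0.0148]
top -0.03 54 z 0.03769792346504358 y [-0.0188 -0.0036  0.014 ]
top -0.02 24 z 0.037562402394812566 y [-0.0178 -0.0002  0.0138]
```

View pics/c8.png

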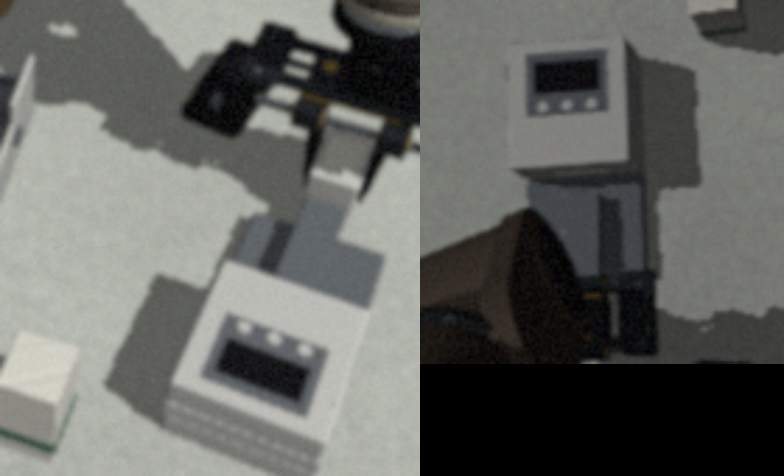

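The tongue is level, within about 2 mm of the mouth's centre line, and its top is at 37 mm in a mouth spanning 24–39 mm. I'll insert it.

Emit:
servo_tool:
  rows:
    - [255,[0.012,0,0.0007],[0,0,0]]
    - [255,[0.025,0,0.0007],[0,0,0]]
    - [255,[0.04,0,0.0007],[0,0,0]]
    - [255,[0.055,0,0.0007],[0,0,0]]
    - [255,[0.07,0,0.0007],[0,0,0]]
    - [255,[0.085,0,0.0007],[0,0,0]]
    - [255,[0.098,0,0.0007],[0,0,0]]
    - [255,[0.107,0,0.0007],[0,0,0]]
    - [255,[0.111,0,0.0007],[0,0,0]]
    - [255,[0.111,0,0.0007],[0,0,0]]

```text
clock: 15.68
position: [0.5661, 0.2718, 0.0501]
tool_rot: [-180.0, 0.1, 3.6]
contact_force: [-0.1, -0.9, -2.0]
gripper_width: 0.419
```

Emit:
servo_tool:
  rows:
    - [255,[0.0015,0,0],[0,0,0]]
    - [255,[0.003,0,0],[0,0,0]]
    - [255,[0.004,0,0],[0,0,0]]
    - [255,[0.005,0,0],[0,0,0]]
    - [255,[0.005,0,0],[0,0,0]]

```text
clock: 16.3
position: [0.5702, 0.2721, 0.0501]
tool_rot: [180.0, 0.2, 3.6]
contact_force: [-5.2, -0.1, 0.3]
gripper_width: 0.418
```

```bash
python3 -c "
from go import *
snap(9)
from plant import arm; print(arm.sense()['position'],arm.sense()['contact_force'],M(-.03,0,0))
import cv2
a=cv2.resize(cv2.imread('pics/scene9.png')[140:310,270:420],None,fx=4,fy=4);b=cv2.resize(cv2.imread('pics/top9.png')[130:260,90:220],None,fx=4,fy=4)
b=cv2.copyMakeBorder(b,0,a.shape[0]-b.shape[0],0,0,cv2.BORDER_CONSTANT);cv2.imwrite('pics/c9.png',cv2.resize(cv2.hconcat([a,b]),None,fx=.7,fy=.7))"
```

```text
[0.57020411 0.27206893 0.0500864 ] [-4.42081223 -0.2744151  -0.39113166] [0.5701592  0.27231628 0.        ]
```

View pics/c9.png

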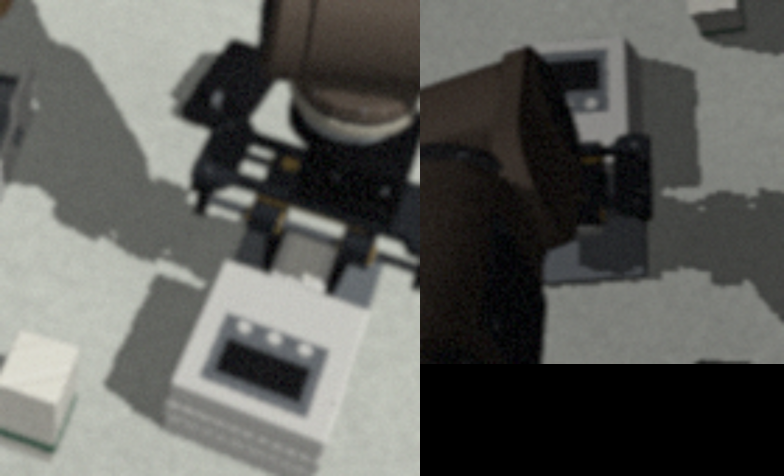

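The block has met the reader's front, with about 5 N of resistance at the predicted position. Releasing now.

Emit:
servo_tool:
  rows:
    - [255,[-0.0005,0,0.001],[0,0,0]]
    - [120,[-0.0005,0,0.001],[0,0,0]]
    - [60,[-0.0005,0,0.001],[0,0,0]]
    - [0,[-0.0005,0,0.001],[0,0,0]]
    - [0,[-0.0005,0,0.001],[0,0,0]]
    - [0,[-0.0005,0,0.001],[0,0,0]]
    - [0,[-0.0005,0,0.001],[0,0,0]]
    - [0,[-0.0005,0,0.001],[0,0,0]]
    - [0,[-0.0005,0,-0.05],[0,0,0]]
    - [0,[-0.0005,0,-0.1],[0,0,0]]
    - [0,[-0.0005,0.05,-0.14],[0,0,0]]
    - [0,[-0.0005,0.1,-0.16],[0,0,0]]

```text
clock: 17.9
position: [0.5774, 0.1716, 0.2125]
tool_rot: [-180.0, -0.1, 3.7]
contact_force: [0.8, 0.5, -0.5]
gripper_width: 1.0
```

Emit:
servo_tool:
  rows:
    - [0,[-0.06,0.06,-0.02],[0,0,0]]
    - [0,[-0.1,0.12,-0.02],[0,0,0]]
    - [0,[-0.1,0.18,-0.02],[0,0,0]]
    - [0,[-0.1,0.22,-0.02],[0,0,0]]
    - [0,[-0.1,0.22,-0.02],[0,0,0]]

```text
clock: 18.52
position: [0.491, -0.0569, 0.2305]
tool_rot: [180.0, 0.0, 3.3]
contact_force: [0.4, 0.8, -0.5]
gripper_width: 1.0
```

```bash
python3 -c "
from go import *
snap(10)
from plant import arm; print(arm.sense()['position'],arm.sense()['contact_force'],arm.sense()['clock'])
from h import *
np.set_printoptions(precision=4,suppress=True)
for n in ('scene','top'):
    p,d,K,E=load(n,10);P=cloud(d,K,E).reshape(-1,3)
    q=P-[m[0],m[1],0]; x=q[:,0]*np.cos(ya)+q[:,1]*np.sin(ya); y=-q[:,0]*np.sin(ya)+q[:,1]*np.cos(ya); z=q[:,2]
    k=(x>-.09)&(x<0.0)&(abs(y)<.04)&(z>.05)&(z<.0645)
    A=np.c_[x[k],np.ones(k.sum())]; print(n,k.sum(),'slope',np.linalg.lstsq(A,z[k],rcond=None)[0],'x',np.percentile(x[k],[1,99]),'y',np.percentile(y[k],[1,99]),cv2.minAreaRect((np.c_[x[k],y[k]]*1000).astype(np.float32)))
a=cv2.resize(cv2.imread('pics/scene10.png')[140:310,270:420],None,fx=4,fy=4);b=cv2.resize(cv2.imread('pics/top10.png')[130:260,90:220],None,fx=4,fy=4)
b=cv2.copyMakeBorder(b,0,a.shape[0]-b.shape[0],0,0,cv2.BORDER_CONSTANT);cv2.imwrite('pics/c10.png',cv2.resize(cv2.hconcat([a,b]),None,fx=.7,fy=.7))"
```

```text
[ 0.49110533 -0.05413856  0.23031995] [-0.16595312  0.8285443   0.31962308] 18.625
scene 391 slope [0.0105 0.0605] x [-0.0586 -0.0047] y [-0.0188  0.0204] ((-30.577848434448242, 6.7607574462890625), (60.778594970703125, 52.567440032958984), 0.5247932076454163)
top 392 slope [0.0068 0.0606] x [-0.0601 -0.0002] y [-0.022   0.0252] ((-30.315189361572266, 1.0267829895019531), (60.51941680908203, 75.9587631225586), 0.15062984824180603)
```

View pics/c10.png

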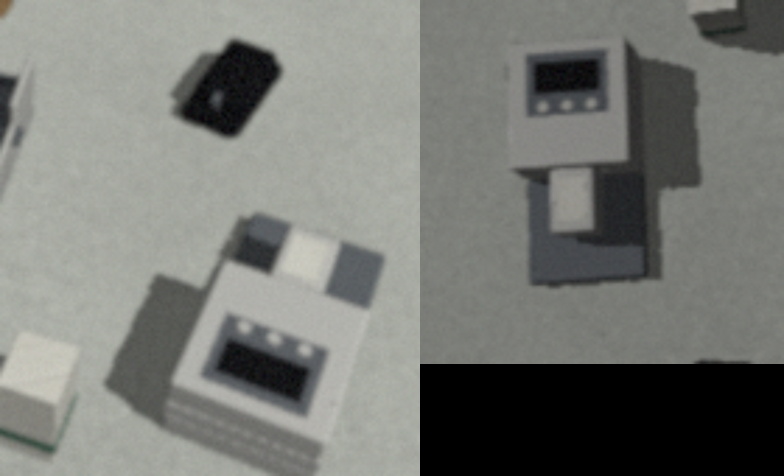

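View pics/scene10.png

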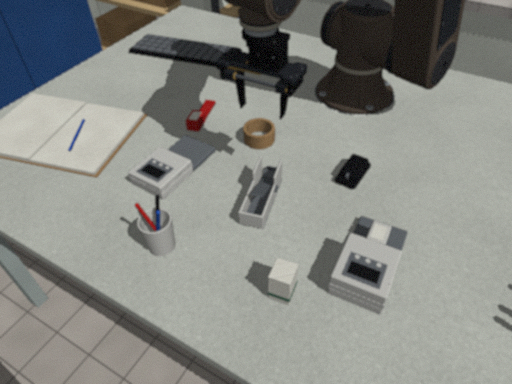

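The block sits against the tall reader's front at (380,232), spanning x from -60 to 0 mm of the mouth and level. The bystanders are where they were and the arm is clear, so I'm handing in.

```bash
python3 -c "
from plant import arm
print(arm.close_job())"
```

```text
the job is handed in; nothing more can be done
None
```

The cartridge is fully inserted in the taller reader and released, and the job was handed in at about 18.6 s of the 67 s allowed. No verdict was reported.

- **Tipping:** I pressed the tab to its stop, where it resisted with about 36 N. That is close to the 40 N limit that applies to the arm and gripper body, but it was the fingertips that were pressing.
- **Lay-down and regrip:** I lifted the cartridge out by its raised tongue and laid it flat between the dock and the tall reader. I then took it again by its grip block.
- **Insertion:** I slid it in until the block met the reader's front, with about 5 N of resistance at the predicted position, and then let go.

**Last checks:**
- Both cameras show the block from about -60 to 0 mm of the mouth. It is level to within about 0.01 rad and within 1° of the mouth's direction, with its underside at about 24.5 mm.
- The gripper is open and well clear, with the measured force within noise.
- The tape, mouse, carton and pen cup look unmoved in the images; I did not re-measure their positions.
- **Disagreements:** The two cameras differed by about 2–3 mm sideways throughout, and I worked with the average. The block widths fitted to the last pictures came out too large (53 and 76 mm instead of 40), because stray points, probably from the reader's edge, got into the fit. Nothing else disagreed.

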